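# Shut, latch and start the lamp-cap curing box

### The job

Freshly painted lamp caps stand in the open drawer of the curing box: with your fingertips, gently push the drawer fully home, then push the red latch lug on top of the box all the way along its track to the green end, and then press the green start button fully down and let it spring back. Only push and press, gripping nothing; do not touch or topple the wet caps or reach into the drawer, do not press the red stop button, leave everything else where it stands, and finish clear of everything.

Things in the scene. Friction and masses are not known exactly. Their poses are not given: they have to be found in the camera images.
- case: grey curing box fixed to the bench, 220 (x) x 300 (y) x 130 mm tall. Origin: centre of its underside; its -x face is the front, towards the robot. Its top is at z = 130 mm. In its frame the drawer's front panel spans y = -65..125 mm and the latch track lies on the top at x = -75 mm, its green end towards +y
- drawer (a joint): drawer of the curing box, slides out of the front along the case's -x; 0 = fully home, 0.13 m = farthest out. Sliding friction about 2 N; stays where it is left
- drawer_face (a point): middle of the outer face of the drawer's blue front panel, the place to push (moves with the drawer; same axes as the case; the panel faces -x). It lies 100 mm above the bench. The panel is 12 mm thick, 190 mm wide (95 mm either side of this point), from 24 to 122 mm above the bench. When home, its outer face stands 12 mm proud of the case's front
- drawer_floor (a point): (inside of the drawer has thin aluminium walls, not to be touched) centre of the drawer's inner floor, 36 mm above the bench
- latch (a joint): steel latch with a red lug on the top of the curing box, near its front; slides along the case's +y (towards the middle of the box and the green end of the track). 0 = unlatched, 0.065 m = latched, at its stop, with its steel tab in front of the drawer's panel. Sliding friction about 2 N; stays where it is left
- lug_top (a point): centre of the top of the latch's red upright lug (moves with the latch; axes as the case). Push it on its -y side. The lug is 44 mm along the case's x, 16 mm along its y, and its top is 171 mm above the bench, 41 mm over the case's top. It stands on a steel plate 30 mm wide along y whose top is 137 mm above the bench; the plate runs forward to a tab hanging 19 to 25 mm in front of the case, down to 111 mm above the bench
- control: yellow control station fixed to the bench, 110 (x) x 140 (y) x 40 mm, with two round buttons on top; stands left or right of the curing box. Origin: centre of its underside
- start (a joint): green start button, 36 mm across, pressed downward: 0 = up, 0.006 m = fully down (about 5 N); springs back
- start_top (a point): centre of the top of the green start button; 70 mm from the red one, on the station's +y side, 62 mm above the bench when up
- stop (a joint): red stop button, as the green one; not to be pressed
- stop_top (a point): centre of the top of the red stop button
- cap0: freshly painted red lamp cap, 32 mm across, 34 mm tall, standing loose on the drawer's floor; origin: centre of its underside, z up
- cap1: freshly painted red lamp cap, 32 mm across, 34 mm tall, standing loose on the drawer's floor; origin: centre of its underside, z up
- cap2: freshly painted red lamp cap, 32 mm across, 34 mm tall, standing loose on the drawer's floor; origin: centre of its underside, z up
- tin: steel paint tin with red label, 90 mm across, 110 tall; loose, to be left alone
- shade: red lampshade lying open side up, 200 mm across, 70 tall; loose, to be left alone
- shade_black: black lampshade lying open side up, 180 mm across, 90 tall; loose, to be left alone
- tape: roll of yellow tape lying flat, 90 mm across, 25 tall; loose, to be left alone
- jar: small red touch-up jar with white cap, 44 mm across, 55 tall, standing on the rear of the curing box's top; loose, to be left alone
- screwdriver: screwdriver lying on the bench; loose, to be left alone
- gauge: black hand gauge, 70 x 45 x 26 mm; loose, to be left alone
Things that resemble listed ones, but are neither listed nor needed, are in the scene too. There is more than one size of the control; the job needs the smallest.

How it is judged:
On the way, in this order (a step that is already met when the one before it is completed fails the run):
1. the drawer is pushed fully home (value of joint drawer below 0.004 m), for 0.2 s.
2. then the latch is pushed to its latched end (value of joint drawer below 0.004 m and value of joint latch above 0.059 m), for 0.2 s.
3. then the green start button is pressed down (all of step 2 and value of joint start above 0.0045 m), for 0.05 s.
At the end, for the whole second after the job is handed in: The drawer is home within 4 mm, the latch is within 6 mm of its latched end, the start button has been pressed (at least 4.5 of its 6 mm) and is up again, and the caps stand upright (within 0.2 rad) and at rest on the drawer's floor (all of step 2 and value of joint each of start, stop below 0.002 m and angle between each of cap0, cap1, cap2's own z axis and vertical below 0.2 rad and z of cap0 in the frame of drawer_floor between -0.008 and 0.008 m and z of cap1 in the frame of drawer_floor between -0.008 and 0.008 m and z of cap2 in the frame of drawer_floor between -0.008 and 0.008 m and linear speed of each of cap0, cap1, cap2 below 0.02 m/s); the robot touches nothing.
It fails at once if the drawer is slammed (faster than 0.4 m/s) (velocity of joint drawer below -0.4 m/s).
It fails at once if a painted cap is touched by the robot, toppled or lifted (contact force between any of the arm, the fingers and cap0 above 0.3 N or contact force between any of the arm, the fingers and cap1 above 0.3 N or contact force between any of the arm, the fingers and cap2 above 0.3 N or angle between any of cap0, cap1, cap2's own z axis and vertical above 0.5 rad or z of any of cap0, cap1, cap2 in the frame of drawer_floor above 0.02 m).
It fails at once if the robot reaches into the drawer, or grips the drawer's front or the latch's lug instead of pushing ((contact force between the fingers and drawer_c0 above 1 N or contact force between the fingers and drawer_c1 above 1 N or contact force between the fingers and drawer_c2 above 1 N or contact force between the fingers and drawer_c3 above 1 N or contact force between the fingers and drawer_c4 above 1 N) or (contact force between the fingers and latch_c3 above 1 N and contact force between the fingers and latch_c4 above 1 N)).
It fails at once if the start button is pressed before the drawer is shut and latched, or the red stop button is pressed ((value of joint start above 0.003 m and (value of joint drawer above 0.006 m or value of joint latch below 0.055 m)) or value of joint stop above 0.003 m).
It fails at once if a bystander is moved by more than 30 mm (distance of any of tin, shade, shade_black, tape, jar, screwdriver, gauge from where it was at the start of the episode above 0.03 m).
It also fails if it takes over 48 s, if anything falls off the work surface, if the arm or the gripper's body presses on something with over 40 N, if the wrist force passes 120 N, or if a joint passes its speed limit or range.

### The arm

A 6-joint arm with a two-finger parallel gripper is mounted at the origin on the work surface. World frame = base frame: x ahead of the robot, y to its left, z up, the work surface at z = 0. Lengths are in m, angles in rad, forces in N, time in s.
With the tool pointing down it reaches from about 0.35 to 0.775 m from the base axis. Payload 5.5 kg.
Tool frame: the origin (TCP) lies at the very end of the fingers, on their centre line; the grasp point (between the pads) lies 19 mm behind it; x points along the fingers, y is the direction in which the jaws open and shut, and the axes are right-handed (so a half turn about x gives the same grasp; the last joint's range is limited). The gripper opens to 85 mm and grips with 20 to 120 N. Pads are 22 mm wide; open, the fingers measure 114 mm over their backs; the gripper's body (76 mm by 85 mm) begins 54 mm behind the grasp point. The pads swing forward as they close: fully open they stand 13 mm farther back than shut.
Start: joints at [0.993, 0.313, 0.046, 1.304, 0, 1.431], TCP at [0.244, 0.521, 0.231] pointing down, gripper open.
Joint ranges: [-2.76, 2.76], [-0.86, 1.69], [-1.03, 1.26], [-2.2, 2.34], [-1.47, 1.5], [-3.14, 3.14]. Speed limits (rad/s): [2.57, 2.57, 3.14, 3.14, 3.14, 3.14].

### API

Orientations are given as a unit quaternion [w, x, y, z].
In Python, from workcell import readout, cams, env, finder gives the robot as it stands.
- The arm moves only by the tool drive_tool, never from a script. Its argument "moves" is a list that holds one entry, the list of rows, each a list of 7 numbers: the shift along the tool's x, y, z in m, then the turn, a rotation vector about the tool's x, y, z in rad, then the closure in counts, from 0 (fully open) to 255 (shut). A call has exactly 5 rows; each row is the pose to reach, as a shift and turn from the pose measured when the call began, along the tool's axes at that moment; what a row does not reach only later rows make up. A row lasts 1/8 s, in which the tool goes at most 62.5 mm and 10.7 degrees, less where a joint would pass 70% of its speed; a pose out of reach is approached as far as the arm can. A call with a gripper value outside its range is refused whole. The fingers move at their own pace and stop on an object; "squeeze" is the grip in N (left out, the last holds). Time passes only in rows, so rows that repeat a pose let the fingers close, or fill a call up. It gives the time, the measured TCP pose, the force and the opening at its end, in the units of the state.
- readout.get_state(): the state, without advancing time (a new reading comes with each control period).
- cams.read_camera(name): name is "side" or "top"; returns the picture (384x512x3 uint8, blue, green, red); there is no depth.
- cams.camera_params(name): a dict with "mtx" (3x3 intrinsics, pixels), "R" (3x3) and "t" (3): a world point X has camera coordinates R X + t. Camera axes: x right, y down, z forward; pixel columns grow to the right and rows downward; lengths in m; the calibration is good to about 2 mm. A picture is of the moment at which its call begins. camera_params takes no time and is no camera call.
- env.hand_in(): hands the job in, once; it reports no verdict.
Trained networks look in the newest picture that a camera, given by its name, has taken for a name from the list of things; names that differ only in an ending like _2 or _b are one class to them, and where a whole thing is asked for, a point or a joint stands for the part that bears it (a point fixed in the world has none). Each returns a list of dicts, best first, with "conf" (0 to 1); they miss things now and then, are a little off and sometimes report something else, mostly with a low value. They report only what shows in the picture. A call takes as long as a camera call. They do not tell look-alikes from the thing itself.
- finder.regions_of(camera, name): "pixels" (384x512 bool, what is visible of it) and "point" ([column, row] in pixels, amid what is visible of it).
The state is a dict: "clock": time; "joint_pos": joint angles; "qvel": joint speeds; "tau": joint torques, N m; "tcp_pos": TCP position; "orientation": TCP orientation; "wrist_force": force on the tool from outside, world axes, zero at the start; "ft_torque": the same for the moment, N m; "finger_gap": finger opening in m.
Only numpy, scipy, OpenCV 4.12 (cv2) and the standard library are available. Lean on these libraries where they do the work, as an engineer would, in place of code of your own. Each camera call takes 0.05 s, during which the arm holds its last target.

## Working session

There is one attempt and no reset: what is moved stays moved. The work goes in short steps, Python scripts to look and compute and a tool call to move; the robot and the scene stay as the last step left them, time stands still between calls to the robot, and variables do not carry over. Pictures are saved under pics/ and viewed, and the job is handed in when it is done.

Besides the shell and the picture viewer there is one more tool, called after "Call:" as a command line: name --argument value ..., lists and objects as JSON in quotes. drive_tool: Moves the arm, as the interface text tells. Its arguments: {"type":"object","properties":{"moves":{"type":"array"},"squeeze":{"type":"number"}},"required":["moves"]}

```bash
mkdir -p pics
python3 - <<'E'
from workcell import readout,cams
import cv2
s=readout.get_state()
for k,v in s.items(): print(k,v)
for n in ("side","top"):
    im=cams.read_camera(n); cv2.imwrite(f"pics/{n}0.png",im)
    p=cams.camera_params(n); print(n,p)
E
```

```text
clock 0.0
joint_pos [9.93408724e-01 3.14019786e-01 4.49926064e-02 1.30360600e+00
 1.69223703e-06 1.43115525e+00]
qvel [-0.00039061  0.00014915  0.00115157  0.00139536  0.00020642  0.00051389]
tau [-1.26609930e-04 -4.80636334e+01  2.98528594e+01  1.95840007e-02
 -2.43947243e-04 -3.16077468e-06]
tcp_pos [0.24349247 0.52033999 0.23040342]
orientation [ 0.69000841  0.15292604  0.69046528 -0.15414189]
wrist_force [-0.0973383  -0.05593374 -0.15954151]
ft_torque [-0.00974996  0.01458907 -0.00200709]
finger_gap 0.08555341518205295
side {'mtx': array([[481.92254706,   0.        , 265.51542213],
       [  0.        , 481.92254706, 193.21429319],
       [  0.        ,   0.        ,   1.        ]]), 'R': array([[ 0.94541699, -0.32574843,  0.0086414 ],
       [-0.18684704, -0.5636294 , -0.80461797],
       [ 0.26697359,  0.75908488, -0.59372995]]), 't': array([-0.48712526,  0.19154534,  1.68319496])}
top {'mtx': array([[377.863793  ,   0.        , 251.01419266],
       [  0.        , 377.863793  , 188.32393811],
       [  0.        ,   0.        ,   1.        ]]), 'R': array([[-0.02690341, -0.99962242,  0.00558768],
       [-0.99295747,  0.02607804, -0.11556555],
       [ 0.11537619, -0.00865744, -0.99328414]]), 't': array([0.0229678 , 0.50939265, 1.26722058])}
```

View pics/side0.png

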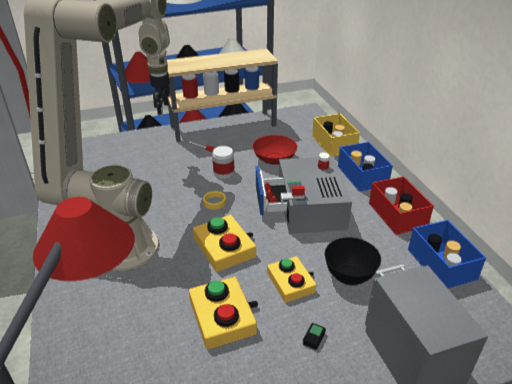

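View pics/top0.png

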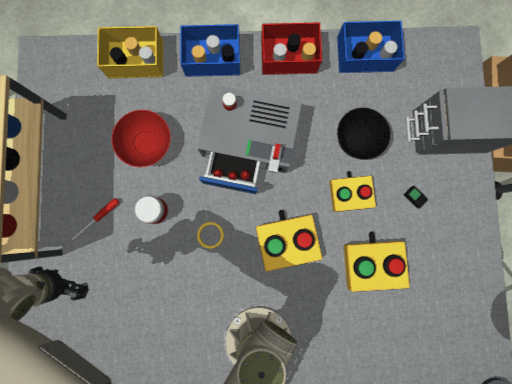

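Three yellow stations are visible in the top view. They sit at (289,241) large, (378,266) large and (353,193) smallest, so I pick the last, with its green button at about (344,194). The curing box is at (250,130) with its drawer open towards the robot. The grey box at (460,120) is a look-alike. Next I'll take close crops.

```bash
cat > h.py <<'E'
import numpy as np,cv2
from workcell import readout,cams,finder
def ray(n,uv,z):
    p=cams.camera_params(n);R,t,K=p['R'],p['t'],p['mtx']
    c=-R.T@t; d=R.T@np.linalg.inv(K)@np.array([uv[0],uv[1],1.])
    return c+d*(z-c[2])/d[2]
def proj(n,X):
    p=cams.camera_params(n);q=p['R']@np.asarray(X)+p['t'];q=p['mtx']@q;return q[:2]/q[2]
E
python3 - <<'E'
import cv2
a=cv2.imread('pics/top0.png');b=cv2.imread('pics/side0.png')
def crop(im,x0,y0,w,h,s,name,step=10):
    c=cv2.resize(im[y0:y0+h,x0:x0+w],None,fx=s,fy=s,interpolation=cv2.INTER_CUBIC)
    for x in range(x0,x0+w,step*2): cv2.putText(c,str(x),((x-x0)*s,10),0,.35,(0,255,255),1);cv2.line(c,((x-x0)*s,0),((x-x0)*s,4),(0,255,255),1)
    for y in range(y0,y0+h,step): cv2.putText(c,str(y),(0,(y-y0)*s+4),0,.35,(0,255,255),1)
    cv2.imwrite(name,c)
crop(a,190,80,125,115,5,'pics/tc.png')
crop(a,320,165,70,60,8,'pics/tb.png')
crop(b,240,140,130,100,6,'pics/sc.png')
E
python3 - <<'E'
import sys; sys.path.insert(0,'.')
from h import *
for n in ('top','side'):
    for nm in ('start_top','control','lug_top','drawer_face','case'):
        for d in finder.regions_of(n,nm): print(n,nm,round(d['conf'],2),d['point'],d['pixels'].sum())
E
```

```text
top start_top 0.76 [365.9, 267.6] 193
top start_top 0.65 [230.8, 101.9] 222
top start_top 0.58 [272.8, 245.0] 193
top start_top 0.39 [344.9, 193.5] 92
top control 0.96 [287.9, 240.8] 2766
top control 0.91 [352.0, 194.7] 1447
top control 0.83 [372.3, 266.8] 3050
top lug_top 0.55 [277.6, 157.9] 257
top drawer_face 0.8 [230.7, 170.0] 1488
top case 0.56 [245.2, 138.9] 7668
top case 0.24 [277.6, 158.1] 229
side start_top 0.63 [214.7, 287.9] 214
side start_top 0.48 [216.3, 222.0] 140
side start_top 0.29 [299.1, 275.6] 98
side control 0.85 [288.2, 279.7] 1447
side control 0.63 [221.4, 242.4] 2322
side control 0.6 [224.8, 309.8] 3321
side control 0.44 [268.3, 196.4] 48
side lug_top 0.63 [294.0, 194.9] 244
side lug_top 0.46 [296.7, 277.1] 78
side drawer_face 0.96 [269.9, 190.3] 876
side drawer_face 0.7 [287.1, 261.5] 92
side drawer_face 0.56 [265.4, 190.2] 37
side drawer_face 0.23 [294.2, 195.1] 291
side case 0.78 [309.3, 196.4] 5285
```

View pics/tc.png

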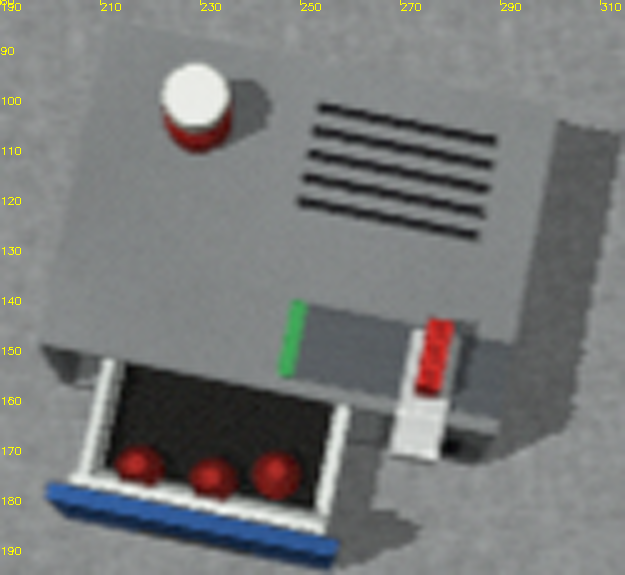

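View pics/tb.png

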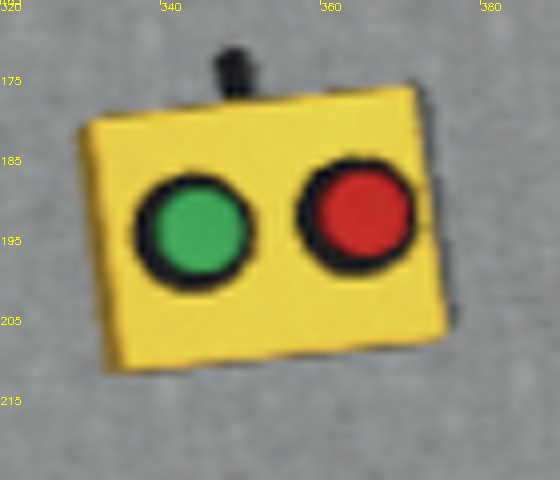

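View pics/sc.png

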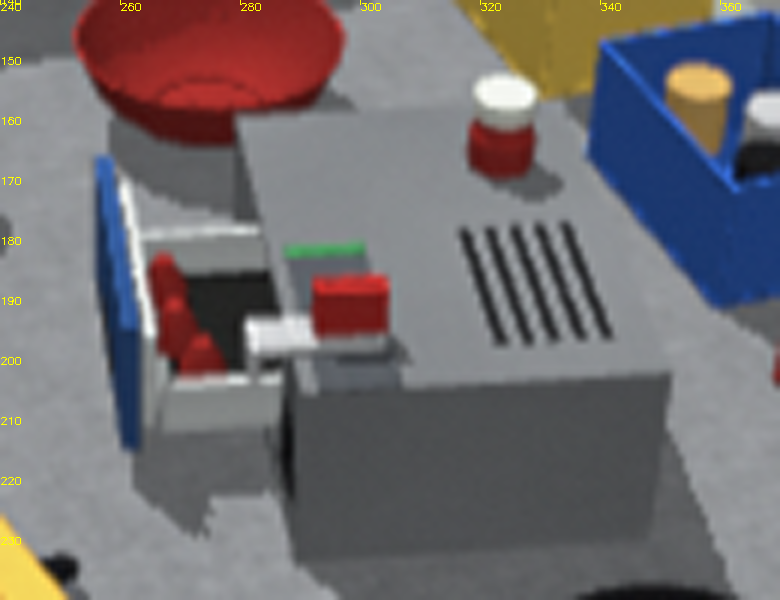

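```bash
python3 - <<'E'
from h import *
from scipy.optimize import least_squares
def px(u,v,x0,y0,s): return np.array([x0+(u+.5)/s-.5,y0+(v+.5)/s-.5])
T=lambda u,v:px(u,v,190,80,5);S=lambda u,v:px(u,v,240,140,6);B=lambda u,v:px(u,v,320,165,8)
obs=[('top',T(42,345),(-.11,.15,.13)),('top',T(497,432),(-.11,-.15,.13)),('top',T(557,112),(.11,-.15,.13)),('top',T(108,22),(.11,.15,.13)),
('side',S(237,115),(-.11,.15,.13)),('side',S(290,393),(-.11,-.15,.13)),('side',S(670,373),(.11,-.15,.13)),('side',S(298,566),(-.11,-.15,0)),('side',S(650,540),(.11,-.15,0))]
def W(p,l):
    c,s=np.cos(p[2]),np.sin(p[2]);return np.array([p[0]+c*l[0]-s*l[1],p[1]+s*l[0]+c*l[1],l[2]])
f=lambda p:np.concatenate([proj(n,W(p,l))-u for n,u,l in obs])
r=least_squares(f,[.65,0,0],loss='soft_l1');p=r.x
print('case',p,np.round(f(p).reshape(-1,2),1))
def loc(X):
    c,s=np.cos(p[2]),np.sin(p[2]);d=X-np.array([p[0],p[1],0]);return np.round([c*d[0]+s*d[1],-s*d[0]+c*d[1],X[2]],4)
L=lambda n,uv,z:print(n,uv,loc(ray(n,uv,z)),np.round(ray(n,uv,z),4))
print('panel top edges'); L('top',T(48,500),.122);L('top',T(50,484),.122);L('top',T(338,541),.122);L('top',T(332,560),.122)
L('side',S(97,157),.122);L('side',S(123,330),.122);L('side',S(138,328),.122)
print('lug');
for u,v in ((428,319),(453,321),(440,394),(415,392)): L('top',T(u,v),.171)
for u,v in ((311,279),(386,276),(388,291),(315,294)): L('side',S(u,v),.171)
print('buttons'); L('top',B(202,231),.062);L('top',B(364,212),.062)
L('side',(286.5,264.5),.062);L('side',(296.5,279.5),.062)
for u,v in ((90,118),(415,85),(448,337),(120,370)): print(np.round(ray('top',B(u,v),.04),4))
print('caps')
for u,v in ((137,468),(212,478),(277,475)): L('top',T(u,v),.07)
for nm in ('jar',): L('top',T(197,95),.185)
E
python3 - <<'E'
import cv2
b=cv2.imread('pics/side0.png')
c=cv2.resize(b[250:310,250:330],None,fx=8,fy=8,interpolation=cv2.INTER_CUBIC);cv2.imwrite('pics/sb.png',c)
E
```

```text
case [ 0.70506792  0.01040269 -0.22438191] [[-1.5 -0.2]
 [-0.4  0.7]
 [ 0.1 -0.7]
 [-0.3 -0.3]
 [-0.5  0.9]
 [ 1.8  0.9]
 [ 0.5  0.5]
 [-0.9  0.3]
 [-0.3  0.8]]
panel top edges
top [199.2 179.6] [-0.2059  0.1216  0.122 ] [0.5314 0.1748 0.122 ]
top [199.6 176.4] [-0.1955  0.1225  0.122 ] [0.5417 0.1734 0.122 ]
top [257.2 187.8] [-0.1953 -0.065   0.122 ] [ 0.5002 -0.0095  0.122 ]
top [256.  191.6] [-0.208  -0.0636  0.122 ] [ 0.4882 -0.0054  0.122 ]
side [255.75 165.75] [-0.203   0.1269  0.122 ] [0.5354 0.1793 0.122 ]
side [260.08333333 194.58333333] [-0.2047 -0.0635  0.122 ] [ 0.4914 -0.006   0.122 ]
side [262.58333333 194.25      ] [-0.1955 -0.0624  0.122 ] [ 0.5006 -0.0069  0.122 ]
lug
top [275.2 143.4] [-0.0543 -0.0928  0.171 ] [ 0.6315 -0.068   0.171 ]
top [280.2 143.8] [-0.0525 -0.1083  0.171 ] [ 0.6298 -0.0835  0.171 ]
top [277.6 158.4] [-0.0992 -0.109   0.171 ] [ 0.5841 -0.0738  0.171 ]
top [272.6 158. ] [-0.101  -0.0937  0.171 ] [ 0.5858 -0.0584  0.171 ]
side [291.41666667 186.08333333] [-0.0965 -0.0898  0.171 ] [ 0.591  -0.0556  0.171 ]
side [303.91666667 185.58333333] [-0.052
[... 189 characters left out ...]
[ 0.5877 -0.0704  0.171 ]
buttons
top [344.8125 193.4375] [-0.149  -0.3559  0.062 ] [ 0.4806 -0.3034  0.062 ]
top [365.0625 191.0625] [-0.1278 -0.4211  0.062 ] [ 0.4868 -0.3717  0.062 ]
side (286.5, 264.5) [-0.1495 -0.3637  0.062 ] [ 0.4784 -0.3109  0.062 ]
side (296.5, 279.5) [-0.128 -0.431  0.062] [ 0.4844 -0.3814  0.062 ]
[ 0.5324 -0.2639  0.04  ]
[ 0.543  -0.4038  0.04  ]
[ 0.4349 -0.411   0.04  ]
[ 0.4246 -0.2711  0.04  ]
caps
top [217.  173.2] [-0.1673  0.0762  0.07  ] [0.5589 0.1219 0.07  ]
top [232.  175.2] [-0.1641  0.0257  0.07  ] [0.5508 0.072  0.07  ]
top [245.  174.6] [-0.1535 -0.0164  0.07  ] [0.5517 0.0286 0.07  ]
top [229.   98.6] [0.0533 0.0748 0.185 ] [0.7736 0.0715 0.185 ]
```

View pics/sb.png

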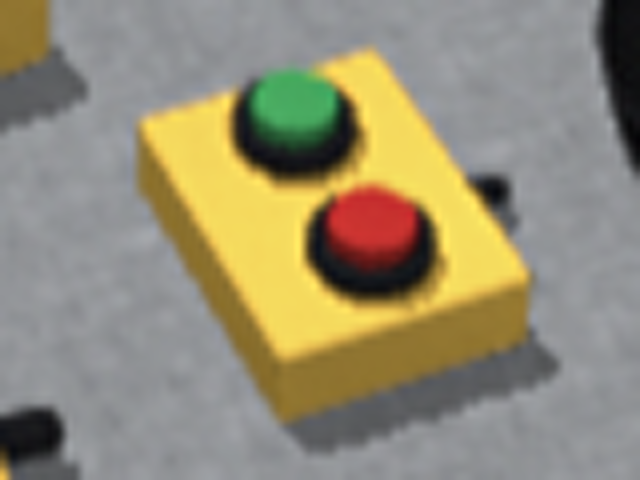

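The side crop shows the smallest station with green at (286,263) and red at (296,278). This agrees with the top view: the yellow top measures 140×110 mm and the buttons sit 69 mm apart. The lug is in the unlatched position (case y ≈ -0.101), and the drawer is about 83 mm out. Next I'll compute the moves.

```bash
cat > plan.py <<'E'
from h import *
from scipy.spatial.transform import Rotation as Ro
C=np.array([.7051,.0104]);Y=-.2244
ex=np.array([np.cos(Y),np.sin(Y)]);ey=np.array([-np.sin(Y),np.cos(Y)])
def cw(x,y,z): return np.append(C+ex*x+ey*y,z)
def st():
    s=readout.get_state();q=s['orientation'];R=Ro.from_quat([q[1],q[2],q[3],q[0]])
    return s,np.array(s['tcp_pos']),R
def show():
    s,p,R=st();d=p[:2]-C
    print('t',round(s['clock'],2),'tcp',np.round(p,4),'local',np.round([ex@d,ey@d,p[2]],4),'F',np.round(s['wrist_force'],1),'gap',round(s['finger_gap'],4));print('q',np.round(s['joint_pos'],2));print('axes\n',np.round(R.as_matrix(),3))
def to(X,yaw_tool_y=None):
    s,p,R=st();print('shift',np.round(R.inv().apply(np.asarray(X)-p),4))
    if yaw_tool_y is not None:
        y=np.array([np.cos(yaw_tool_y),np.sin(yaw_tool_y),0]);x=np.array([0,0,-1.]);M=np.stack([x,y,np.cross(x,y)],1)
        print('turn',np.round((R.inv()*Ro.from_matrix(M)).as_rotvec(),4))
E
python3 - <<'E'
from plan import *
show()
for a in (Y,Y+np.pi/2,Y+np.pi,Y-np.pi/2): print(a);to(cw(-.26,.03,.23),a)
E
```

```text
t 0.6 tcp [0.2438 0.5208 0.2313] local [-0.5633  0.3949  0.2313] F [ 0.3 -1.  -0.7] gap 0.0853
q [0.99 0.31 0.05 1.3  0.   1.43]
axes
 [[ 0.     0.424  0.906]
 [ 0.     0.906 -0.424]
 [-1.     0.    -0.   ]]
-0.2244
shift [ 0.0013 -0.2924  0.3737]
turn [ 1.3574e+00 -1.0000e-04 -1.0000e-04]
1.3463963267948966
shift [ 0.0013 -0.2924  0.3737]
turn [-2.134e-01  0.000e+00 -1.000e-04]
2.917192653589793
shift [ 0.0013 -0.2924  0.3737]
turn [-1.7842e+00  1.0000e-04 -1.0000e-04]
-1.7951963267948965
shift [ 0.0013 -0.2924  0.3737]
turn [ 2.9282e+00 -2.0000e-04 -0.0000e+00]
```

Call:
drive_tool --moves '[[[0,-0.03,0.04,-0.05,0,0,255],[0,-0.06,0.08,-0.1,0,0,255],[0,-0.09,0.12,-0.15,0,0,255],[0,-0.12,0.16,-0.2,0,0,255],[0,-0.15,0.19,-0.2134,0,0,255]]]'

```text
clock: 1.23
tcp_pos: [0.3532, 0.3029, 0.2315]
orientation: [0.703, 0.079, 0.702, -0.079]
wrist_force: [-0.0, -0.2, -0.5]
finger_gap: 0.0002
```

```bash
python3 -c "
from plan import *
show();to(cw(-.26,.03,.2),Y+np.pi/2)"
```

```text
t 1.23 tcp [0.3532 0.3029 0.2315] local [-0.4082  0.2069  0.2315] F [-0.  -0.2 -0.5] gap 0.0002
q [ 0.54  0.1  -0.22  1.25 -0.    0.76]
axes
 [[ 0.001  0.222  0.975]
 [ 0.     0.975 -0.222]
 [-1.     0.001  0.001]]
shift [ 0.0315 -0.1769  0.1481]
turn [ 0.0001  0.0008 -0.0006]
```

Call:
drive_tool --moves '[[[0,-0.045,0.037,0,0,0,255],[0,-0.09,0.075,0,0,0,255],[0,-0.14,0.115,0,0,0,255],[0.015,-0.177,0.148,0,0,0,255],[0.03,-0.177,0.148,0,0,0,255]]]'

```text
clock: 1.85
tcp_pos: [0.46, 0.0945, 0.2013]
orientation: [0.703, 0.081, 0.702, -0.081]
wrist_force: [-0.5, 0.4, 0.4]
finger_gap: 0.0002
```

```bash
python3 -c "
from plan import *
show();to(cw(-.245,.03,.09),Y+np.pi/2)"
```

```text
t 1.85 tcp [0.46   0.0945 0.2013] local [-0.2577  0.0275  0.2013] F [-0.5  0.4  0.4] gap 0.0002
q [ 0.03  0.12 -0.27  1.17 -0.    0.26]
axes
 [[ 0.003  0.228  0.974]
 [-0.     0.974 -0.228]
 [-1.     0.001  0.002]]
shift [0.1113 0.0025 0.0124]
turn [-0.0058  0.0025 -0.0005]
```

Call:
drive_tool --moves '[[[0.03,0,0,0,0,0,255],[0.06,0.002,0,0,0,0,255],[0.09,0.002,0.003,0,0,0,255],[0.108,0.002,0.01,-0.005,0,0,255],[0.108,0.002,0.015,-0.005,0,0,255]]]'

```text
clock: 2.48
tcp_pos: [0.4737, 0.0939, 0.092]
orientation: [0.702, 0.079, 0.703, -0.079]
wrist_force: [-0.6, 0.1, 0.3]
finger_gap: -0.0002
```

```bash
python3 -c "
from plan import *
show();a=cams.read_camera('top');b=cams.read_camera('side')
c=np.hstack([cv2.resize(a[80:220,180:320],None,fx=2.8,fy=2.8),cv2.resize(b[130:270,210:350],None,fx=2.8,fy=2.8)]);cv2.imwrite('pics/p1.png',c)"
```

```text
t 2.48 tcp [0.4737 0.0939 0.092 ] local [-0.2442  0.0299  0.092 ] F [-0.6  0.1  0.3] gap -0.0002
q [ 0.03  0.23 -0.43  0.92  0.    0.25]
axes
 [[-0.001  0.222  0.975]
 [ 0.     0.975 -0.222]
 [-1.    -0.    -0.001]]
```

View pics/p1.png

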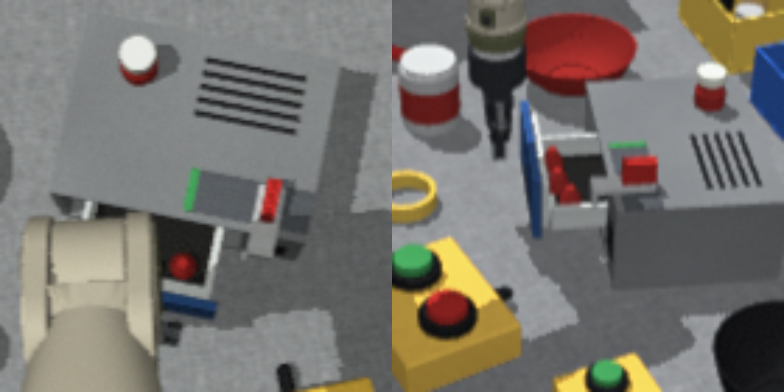

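The side view shows the closed fingertips at (500,150), just in front of the blue panel at panel height, with the caps upright. I'll start a gentle push.

Call:
drive_tool --moves '[[[0,0,0.007,0,0,0,255],[0,0,0.014,0,0,0,255],[0,0,0.02,0,0,0,255],[0,0,0.026,0,0,0,255],[0,0,0.032,0,0,0,255]]]'

```text
clock: 3.2
tcp_pos: [0.5067, 0.0864, 0.0938]
orientation: [0.703, 0.079, 0.702, -0.079]
wrist_force: [-2.1, 1.1, 0.3]
finger_gap: -0.0001
```

Call:
drive_tool --moves '[[[0,0,0.005,0,0,0,255],[0,0,0.011,0,0,0,255],[0,0,0.017,0,0,0,255],[0,0,0.023,0,0,0,255],[0,0,0.03,0,0,0,255]]]'

```text
clock: 3.82
tcp_pos: [0.5361, 0.0796, 0.0936]
orientation: [0.703, 0.079, 0.702, -0.079]
wrist_force: [-2.6, -0.5, -0.6]
finger_gap: 0.0002
```

```bash
python3 -c "
from plan import *
show();b=cams.read_camera('side')
cv2.imwrite('pics/p2.png',cv2.resize(b[130:270,210:350],None,fx=4,fy=4))"
```

```text
t 3.83 tcp [0.5361 0.0796 0.0936] local [-0.1802  0.0299  0.0936] F [-2.6 -0.5 -0.6] gap 0.0002
q [-0.    0.33 -0.28  0.96  0.    0.22]
axes
 [[ 0.001  0.223  0.975]
 [ 0.     0.975 -0.223]
 [-1.     0.001  0.001]]
```

View pics/p2.png

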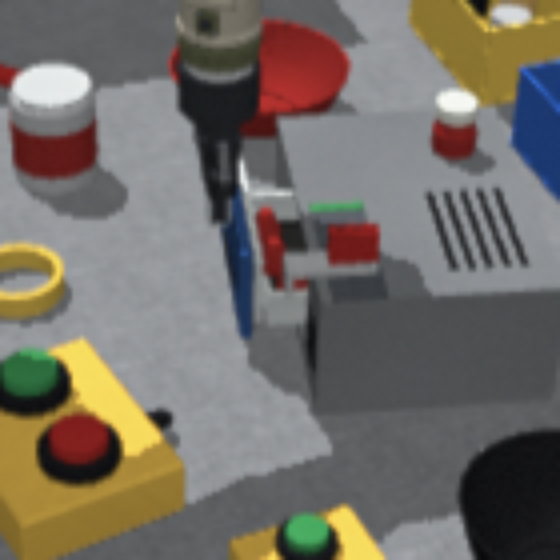

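The drawer follows the fingers, with the panel edge now at about (240,250), and the caps are standing. About 47 mm remain.

Call:
drive_tool --moves '[[[0,0,0.006,0,0,0,255],[0,0,0.012,0,0,0,255],[0,0,0.018,0,0,0,255],[0,0,0.024,0,0,0,255],[0,0,0.03,0,0,0,255]]]'

```text
clock: 4.5
tcp_pos: [0.5671, 0.0725, 0.0938]
orientation: [0.704, 0.079, 0.702, -0.079]
wrist_force: [-2.5, 0.2, -1.0]
finger_gap: -0.0001
```

Call:
drive_tool --moves '[[[0,0,0.004,0,0,0,255],[0,0,0.008,0,0,0,255],[0,0,0.011,0,0,0,255],[0,0,0.014,0,0,0,255],[0,0,0.016,0,0,0,255]]]'

```text
clock: 5.12
tcp_pos: [0.5828, 0.0689, 0.0938]
orientation: [0.704, 0.079, 0.702, -0.079]
wrist_force: [-1.7, 0.9, -0.7]
finger_gap: -0.0003
```

```bash
python3 -c "
from plan import *
show();b=cams.read_camera('side')
cv2.imwrite('pics/p3.png',cv2.resize(b[130:270,210:350],None,fx=4,fy=4))"
```

```text
t 5.12 tcp [0.5828 0.0689 0.0938] local [-0.1323  0.0298  0.0938] F [-1.7  0.9 -0.7] gap -0.0003
q [-0.02  0.41 -0.16  1.    0.    0.21]
axes
 [[ 0.003  0.223  0.975]
 [ 0.     0.975 -0.223]
 [-1.     0.001  0.003]]
```

View pics/p3.png

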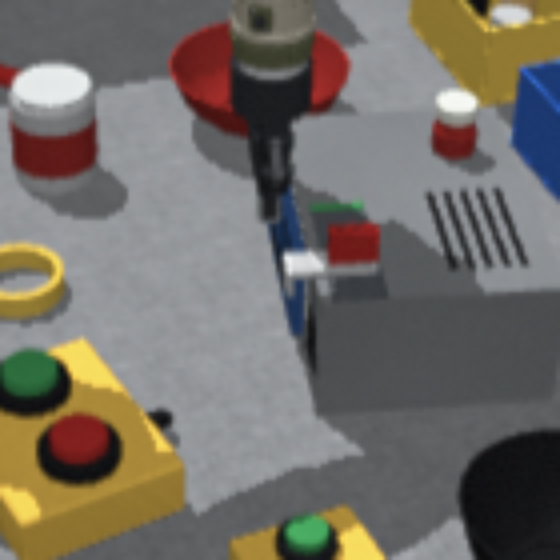

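Call:
drive_tool --moves '[[[0,0,0.002,0,0,0,255],[0,0,0.004,0,0,0,255],[0,0,0.006,0,0,0,255],[0,0,0.007,0,0,0,255],[0,0,0.008,0,0,0,255]]]'

```text
clock: 5.8
tcp_pos: [0.5829, 0.0689, 0.0938]
orientation: [0.699, 0.079, 0.707, -0.078]
wrist_force: [-25.6, 5.3, 18.5]
finger_gap: 0.0001
```

The force rose to 25 N with no motion, and the TCP is at case x = -0.132, about what the home stop should give. I'll back off now.

Call:
drive_tool --moves '[[[0,0,-0.005,0,0,0,255],[0,0,-0.02,0,0,0,255],[0,0,-0.04,0,0,0,255],[-0.04,0,-0.05,0,0,0,255],[-0.09,0,-0.05,0,0,0,255]]]'

```text
clock: 6.42
tcp_pos: [0.5345, 0.0798, 0.1848]
orientation: [0.699, 0.079, 0.707, -0.078]
wrist_force: [2.0, 0.5, -0.2]
finger_gap: 0.0
```

```bash
python3 -c "
from plan import *
show();b=cams.read_camera('side');a=cams.read_camera('top')
cv2.imwrite('pics/p4.png',np.hstack([cv2.resize(a[80:220,180:320],None,fx=2.8,fy=2.8),cv2.resize(b[130:270,210:350],None,fx=2.8,fy=2.8)]))
to(cw(-.075,-.15,.2),Y+np.pi/2)"
```

```text
t 6.42 tcp [0.5345 0.0798 0.1848] local [-0.1818  0.0297  0.1848] F [ 2.   0.5 -0.2] gap 0.0
q [-0.    0.27 -0.12  1.19  0.    0.22]
axes
 [[-0.012  0.221  0.975]
 [ 0.002  0.975 -0.221]
 [-1.    -0.    -0.012]]
shift [-0.0097 -0.1808  0.1017]
turn [ 0.0011  0.0013 -0.0028]
```

View pics/p4.png

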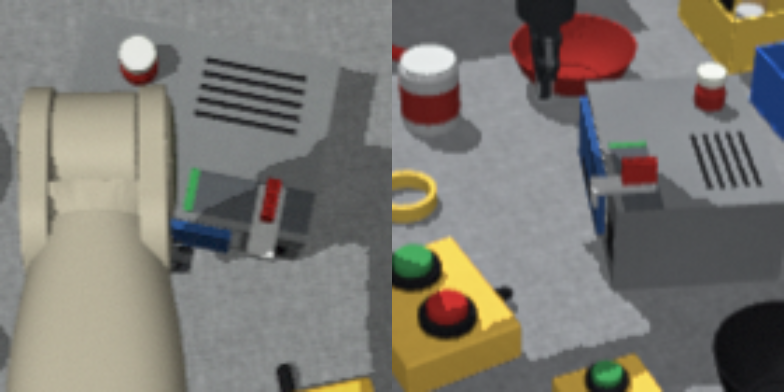

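Run:
```python
import cv2
a=cv2.imread('pics/p4.png')
cv2.imwrite('pics/p4c.png',cv2.resize(a[80:260,550:720],None,fx=3.2,fy=3.2,interpolation=cv2.INTER_CUBIC))
from plan import *
for x in (-.122,-.126,-.132):
  print(x,[np.round((proj('side',cw(x,-.065,z))-[210,130])*2.8+[392,0]) for z in (.122,.024)], np.round((proj('side',cw(-.11,-.065,.13))-[210,130])*2.8+[392,0]))
```

```text
-0.122 [array([596., 178.]), array([594., 237.])] [605. 172.]
-0.126 [array([593., 178.]), array([591., 237.])] [605. 172.]
-0.132 [array([588., 178.]), array([586., 237.])] [605. 172.]
```

Call:
drive_tool --moves '[[[-0.01,-0.03,0,0,0,0,255],[-0.02,-0.07,0,0,0,0,255],[-0.03,-0.12,0.02,0,0,0,255],[-0.03,-0.165,0.05,0,0,0,255],[-0.03,-0.187,0.09,0,0,0,255]]]'

```text
clock: 7.15
tcp_pos: [0.5868, -0.1256, 0.221]
orientation: [0.704, 0.08, 0.701, -0.079]
wrist_force: [1.1, 0.3, 0.5]
finger_gap: -0.0
```

View pics/p4c.png

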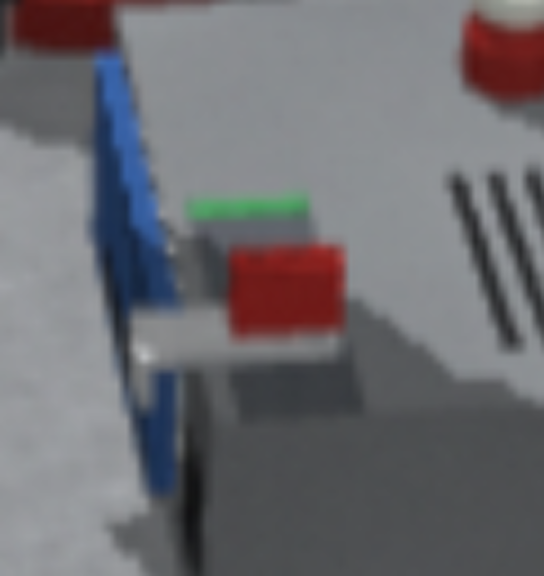

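```bash
python3 -c "
from plan import *
show()
to(cw(-.075,-.148,.153),Y+np.pi/2)"
```

```text
t 7.15 tcp [ 0.5868 -0.1256  0.221 ] local [-0.0851 -0.1589  0.221 ] F [1.1 0.3 0.5] gap -0.0
q [-0.35  0.36  0.09  1.29  0.   -0.12]
axes
 [[ 0.005  0.224  0.975]
 [ 0.001  0.975 -0.224]
 [-1.     0.002  0.004]]
shift [0.068  0.0108 0.0098]
turn [-0.0014  0.0042 -0.002 ]
```

The panel's lower corner at about (597,235) matches the projected home position (594,237), so the drawer is home. Next I'll lower the fingertips beside the lug's -y side.

Call:
drive_tool --moves '[[[0.015,0.005,0.004,0,0,0,255],[0.03,0.008,0.008,0,0,0,255],[0.045,0.009,0.01,0,0,0,255],[0.06,0.009,0.01,0,0,0,255],[0.067,0.009,0.01,0,0,0,255]]]'

```text
clock: 7.78
tcp_pos: [0.598, -0.1181, 0.1527]
orientation: [0.704, 0.08, 0.702, -0.079]
wrist_force: [0.3, -0.4, 0.7]
finger_gap: -0.0001
```

```bash
python3 -c "
from plan import *
show();b=cams.read_camera('side');a=cams.read_camera('top')
cv2.imwrite('pics/p5.png',np.hstack([cv2.resize(a[80:220,180:320],None,fx=2.8,fy=2.8),cv2.resize(b[130:270,210:350],None,fx=2.8,fy=2.8)]))"
```

```text
t 7.78 tcp [ 0.598  -0.1181  0.1527] local [-0.0759 -0.1491  0.1527] F [ 0.3 -0.4  0.7] gap -0.0001
q [-0.33  0.41 -0.01  1.15  0.   -0.1 ]
axes
 [[ 0.003  0.223  0.975]
 [ 0.002  0.975 -0.223]
 [-1.     0.002  0.002]]
```

View pics/p5.png

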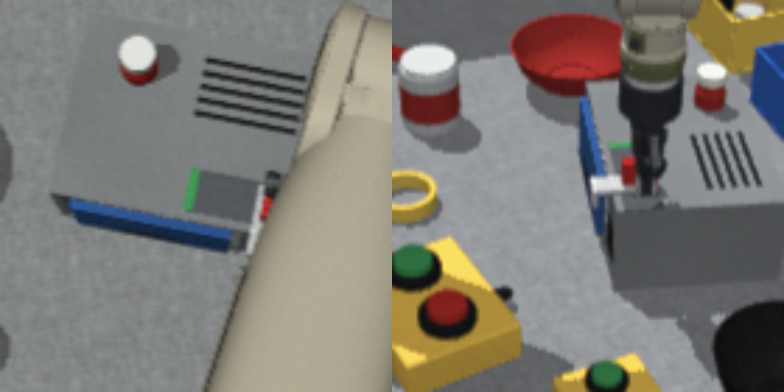

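The fingertip is at (650,190), just on the -y side of the lug, and the drawer is fully home in both views. Now I'll push the lug.

Call:
drive_tool --moves '[[[0,0.007,0,0,0,0,255],[0,0.014,0,0,0,0,255],[0,0.021,0,0,0,0,255],[0,0.027,0,0,0,0,255],[0,0.033,0,0,0,0,255]]]'

```text
clock: 8.5
tcp_pos: [0.6056, -0.0863, 0.1535]
orientation: [0.704, 0.08, 0.701, -0.079]
wrist_force: [-1.9, -2.3, 0.9]
finger_gap: -0.0001
```

Call:
drive_tool --moves '[[[0,0.006,0,0,0,0,255],[0,0.012,0,0,0,0,255],[0,0.018,0,0,0,0,255],[0,0.024,0,0,0,0,255],[0,0.03,0,0,0,0,255]]]'

```text
clock: 9.12
tcp_pos: [0.6124, -0.0567, 0.1535]
orientation: [0.704, 0.08, 0.701, -0.079]
wrist_force: [-0.5, -3.1, -0.2]
finger_gap: -0.0002
```

```bash
python3 -c "
from plan import *
show();b=cams.read_camera('side')
cv2.imwrite('pics/p6.png',cv2.resize(b[130:270,210:350],None,fx=4,fy=4))"
```

```text
t 9.12 tcp [ 0.6124 -0.0567  0.1535] local [-0.0754 -0.086   0.1535] F [-0.5 -3.1 -0.2] gap -0.0002
q [-0.22  0.42  0.01  1.16  0.    0.  ]
axes
 [[ 0.003  0.224  0.975]
 [ 0.     0.975 -0.224]
 [-1.     0.001  0.003]]
```

View pics/p6.png

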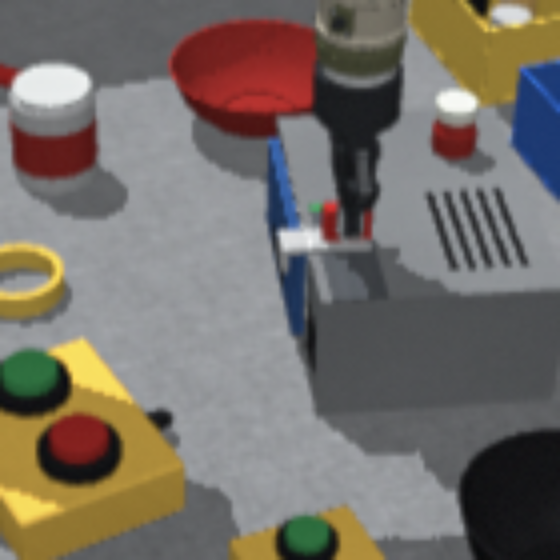

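The lug is moving along its track, with the fingers centred on it. About 28 mm remain.

Call:
drive_tool --moves '[[[0,0.005,0,0,0,0,255],[0,0.01,0,0,0,0,255],[0,0.015,0,0,0,0,255],[0,0.019,0,0,0,0,255],[0,0.023,0,0,0,0,255]]]'

```text
clock: 9.8
tcp_pos: [0.6159, -0.0412, 0.1537]
orientation: [0.703, 0.076, 0.702, -0.086]
wrist_force: [-9.4, -32.3, 3.5]
finger_gap: -0.0001
```

Call:
drive_tool --moves '[[[0,0.003,0,0,0,0,255],[0,0.006,0,0,0,0,255],[0,0.008,0,0,0,0,255],[0,0.01,0,0,0,0,255],[0,0.012,0,0,0,0,255]]]'

```text
clock: 10.42
tcp_pos: [0.6158, -0.0412, 0.154]
orientation: [0.701, 0.071, 0.703, -0.098]
wrist_force: [-12.2, -42.3, 5.0]
finger_gap: -0.0
```

```bash
python3 -c "
from plan import *
show()"
```

```text
t 10.43 tcp [ 0.6158 -0.0412  0.154 ] local [-0.0756 -0.0702  0.154 ] F [-12.2 -42.3   5. ] gap -0.0
q [-0.18  0.43  0.02  1.17 -0.04  0.06]
axes
 [[-0.008  0.236  0.972]
 [-0.038  0.971 -0.236]
 [-0.999 -0.038  0.002]]
```

The lug stopped hard at TCP y = -0.070, against an expected -0.058. I'll back off and check the lug position.

Call:
drive_tool --moves '[[[0,-0.005,0,0,0,0,255],[0,-0.02,0,0,0,0,255],[-0.01,-0.04,0,0,0,0,255],[-0.05,-0.055,0,0,0,0,255],[-0.08,-0.1,0,0,0,0,255]]]'

```text
clock: 11.05
tcp_pos: [0.5932, -0.1347, 0.2399]
orientation: [0.702, 0.07, 0.703, -0.096]
wrist_force: [0.7, -0.2, 0.4]
finger_gap: -0.0
```

```bash
python3 -c "
from plan import *
show();b=cams.read_camera('side');a=cams.read_camera('top')
cv2.imwrite('pics/p7s.png',b);cv2.imwrite('pics/p7t.png',a)
cv2.imwrite('pics/p7.png',cv2.resize(b[150:230,260:350],None,fx=8,fy=8,interpolation=2))
cv2.imwrite('pics/p7b.png',cv2.resize(a[80:200,190:310],None,fx=5,fy=5,interpolation=2))
for y in (-.024-.0,-.04,-.052): print(y,[np.round((proj('side',cw(x,y+d,.171))-[260,150])*8) for x,d in((-.097,.008),(-.053,.008),(-.053,-.008),(-.097,-.008))])
"
```

```text
t 11.05 tcp [ 0.5932 -0.1347  0.2399] local [-0.0768 -0.1664  0.2399] F [ 0.7 -0.2  0.4] gap -0.0
q [-0.34  0.37  0.15  1.34 -0.04 -0.1 ]
axes
 [[-0.006  0.233  0.973]
 [-0.037  0.972 -0.233]
 [-0.999 -0.037  0.003]]
-0.024 [array([226., 195.]), array([321., 190.]), array([327., 210.]), array([231., 215.])]
-0.04 [array([231., 215.]), array([327., 210.]), array([333., 230.]), array([236., 235.])]
-0.052 [array([235., 230.]), array([332., 224.]), array([338., 245.]), array([240., 250.])]
```

View pics/p7.png

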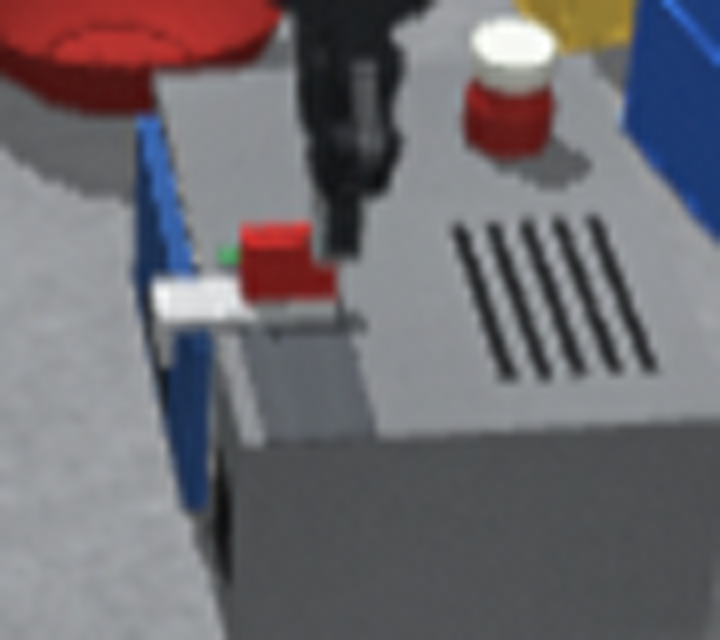

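View pics/p7b.png

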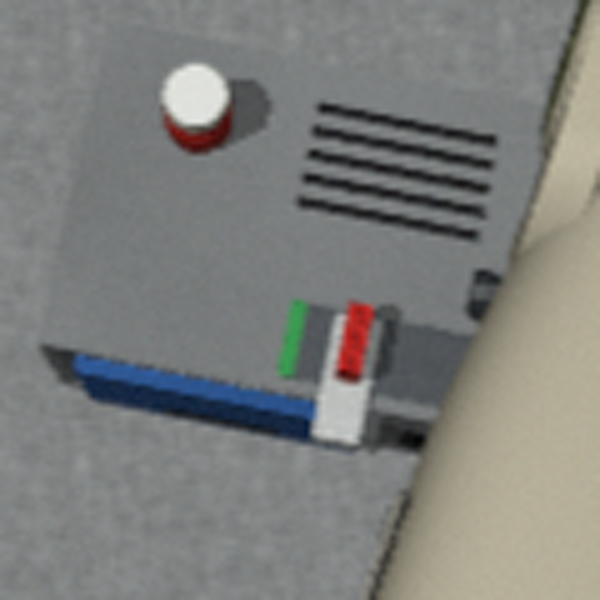

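```bash
python3 - <<'E'
from plan import *
def loc(X): d=X[:2]-C; return np.round([ex@d,ey@d],4)
def T(u,v): return (190+(u+.5)/5-.5,80+(v+.5)/5-.5)
print('lug top now',[loc(ray('top',T(*q),.171)) for q in((350,303),(373,305),(362,380),(337,378))])
print('plate top front edge',[loc(ray('top',T(*q),.137)) for q in((313,440),(360,445),(333,315))])
print('init plate',[loc(ray('top',T(*q),.137)) for q in((390,455),(436,460),(413,330))])
print('green',[loc(ray('top',T(*q),.13)) for q in((291,300),(307,302),(296,377),(279,375))])
print('track right end',[loc(ray('top',T(*q),.13)) for q in((519,345),(497,432))])
S=lambda u,v:(260+(u+.5)/8-.5,150+(v+.5)/8-.5)
print('side lug top',[loc(ray('side',S(*q),.171)) for q in((242,228),(242,244),)])
E
python3 - <<'E'
import cv2
a=cv2.imread('pics/p7t.png')
cv2.imwrite('pics/p7d.png',cv2.resize(a[130:175,235:285],None,fx=14,fy=14,interpolation=2))
E
```

```text
lug top now [array([-0.0539, -0.0435]), array([-0.0523, -0.0577]), array([-0.1001, -0.0602]), array([-0.1019, -0.0448])]
plate top front edge [array([-0.1371, -0.037 ]), array([-0.1343, -0.0668]), array([-0.0553, -0.0337])]
init plate [array([-0.1369, -0.0866]), array([-0.1343, -0.1158]), array([-0.0548, -0.0856])]
green [array([-0.0493, -0.0051]), array([-0.0485, -0.0155]), array([-0.098 , -0.0182]), array([-0.0989, -0.0073])]
track right end [array([-0.0493, -0.1542]), array([-0.1077, -0.1508])]
side lug top [array([-0.0948, -0.04  ]), array([-0.0967, -0.0525])]
```

View pics/p7d.png

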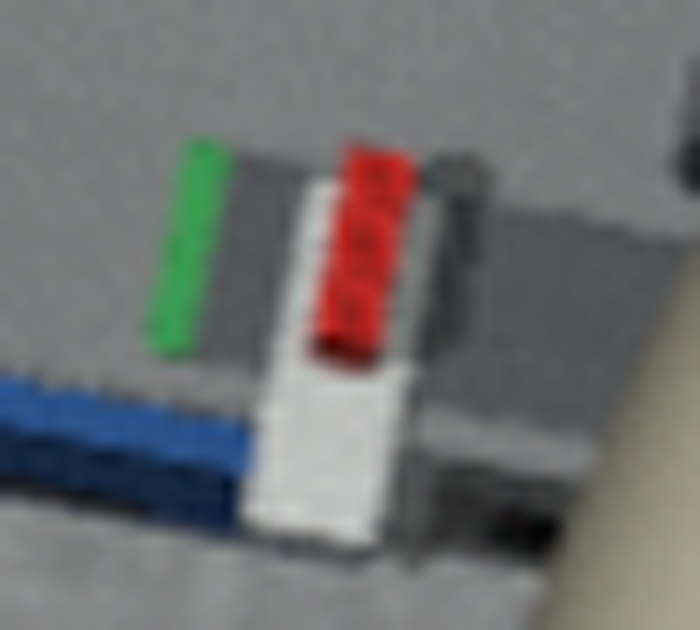

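The lug moved about 50 mm, to case y = -0.051, and stopped solidly at 42 N. An 18 mm gap to the green strip remains. Either the lug didn't start at 0 or something caught it, so I'll push again, straightened and slightly lower.

```bash
python3 -c "
from plan import *
to(cw(-.076,-.10,.2),Y+np.pi/2);to(cw(-.076,-.095,.148))"
```

```text
shift [ 0.04    0.0722 -0.0028]
turn [-0.0174  0.0095  0.04  ]
shift [ 0.0918  0.0793 -0.0034]
```

Call:
drive_tool --moves '[[[0.01,0.03,0,-0.0174,0.0095,0.04,255],[0.025,0.06,-0.002,-0.0174,0.0095,0.04,255],[0.04,0.072,-0.003,-0.0174,0.0095,0.04,255],[0.07,0.076,-0.003,-0.0174,0.0095,0.04,255],[0.092,0.079,-0.003,-0.0174,0.0095,0.04,255]]]'

```text
clock: 11.78
tcp_pos: [0.6095, -0.0651, 0.146]
orientation: [0.702, 0.079, 0.703, -0.079]
wrist_force: [0.9, 0.4, 0.4]
finger_gap: 0.0001
```

Call:
drive_tool --moves '[[[0,0.007,0,0,0,0,255],[0,0.014,0,0,0,0,255],[0,0.02,0,0,0,0,255],[0,0.024,0,0,0,0,255],[0,0.028,0,0,0,0,255]]]'

```text
clock: 12.4
tcp_pos: [0.6155, -0.0416, 0.1473]
orientation: [0.702, 0.076, 0.703, -0.083]
wrist_force: [-6.3, -20.5, 3.6]
finger_gap: 0.0001
```

```bash
python3 -c "
from plan import *
show();print(st()[0]['tau'],st()[0]['ft_torque']);b=cams.read_camera('side')
cv2.imwrite('pics/p8.png',cv2.resize(b[80:270,210:370],None,fx=4,fy=4)[:,:,:][:600])"
```

```text
t 12.4 tcp [ 0.6155 -0.0416  0.1473] local [-0.0758 -0.0707  0.1473] F [ -6.3 -20.5   3.6] gap 0.0001
q [-0.19  0.43  0.01  1.15 -0.01  0.03]
axes
 [[-0.002  0.224  0.975]
 [-0.009  0.975 -0.224]
 [-1.    -0.009  0.   ]]
[ 1.20667014e+01 -5.11357248e+01  2.83630335e+01 -8.55446756e-01
  5.67707777e+00 -3.79274134e-02] [-3.70456533  1.13445513 -0.04509904]
```

View pics/p8.png

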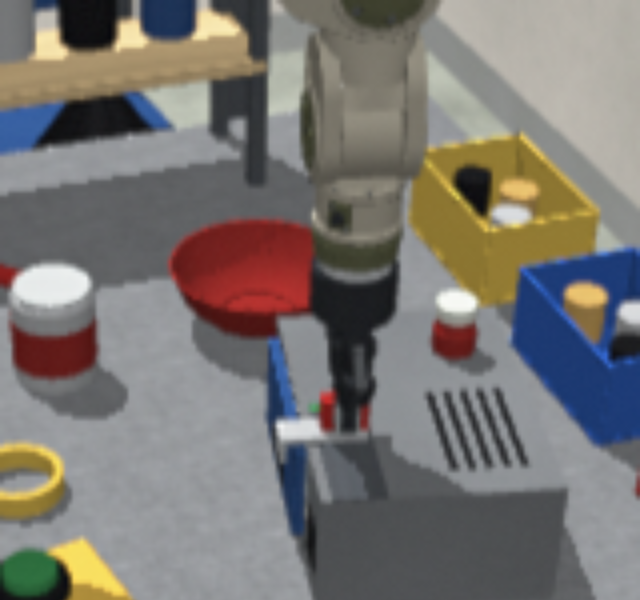

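Call:
drive_tool --moves '[[[0,0.004,0,0,0,0,255],[0,0.008,0,0,0,0,255],[0,0.012,0,0,0,0,255],[0,0.016,0,0,0,0,255],[0,0.018,0,0,0,0,255]]]'

```text
clock: 13.08
tcp_pos: [0.6154, -0.0413, 0.1478]
orientation: [0.7, 0.069, 0.704, -0.099]
wrist_force: [-16.4, -55.4, 5.7]
finger_gap: 0.0
```

It doesn't move at 55 N, stopping at the same place a third time. Geometrically the track is symmetric about a 65 mm stroke ending at y ≈ -0.050, where the plate edge lines up with the panel's end at -65. That means the lug started about 15 mm along and this is its end stop. I'll back off, rise and head for the button.

Call:
drive_tool --moves '[[[0,-0.006,0,0,0,0,255],[0,-0.025,0,0,0,0,255],[-0.03,-0.05,0,0,0,0,255],[-0.06,-0.08,0,0,0,0,255],[-0.06,-0.12,-0.01,0,0,0,255]]]'

```text
clock: 13.7
tcp_pos: [0.5802, -0.1535, 0.2161]
orientation: [0.702, 0.068, 0.702, -0.098]
wrist_force: [1.1, -0.4, -0.1]
finger_gap: -0.0002
```

```bash
python3 -c "
from plan import *
show();to([.481,-.303,.15],Y+np.pi/2)"
```

```text
t 13.7 tcp [ 0.5802 -0.1535  0.2161] local [-0.0853 -0.1876  0.2161] F [ 1.1 -0.4 -0.1] gap -0.0002
q [-0.37  0.36  0.08  1.27 -0.04 -0.14]
axes
 [[-0.005  0.233  0.972]
 [-0.042  0.972 -0.233]
 [-0.999 -0.042  0.005]]
shift [ 0.0728 -0.1656 -0.0619]
turn [-0.011   0.0049  0.0422]
```

Call:
drive_tool --moves '[[[0,-0.04,-0.015,-0.011,0.005,0.042,255],[0,-0.08,-0.03,-0.011,0.005,0.042,255],[0.01,-0.12,-0.045,-0.011,0.005,0.042,255],[0.03,-0.15,-0.058,-0.011,0.005,0.042,255],[0.06,-0.166,-0.062,-0.011,0.005,0.042,255]]]'

```text
clock: 14.32
tcp_pos: [0.481, -0.3044, 0.1637]
orientation: [0.704, 0.079, 0.701, -0.08]
wrist_force: [0.9, -0.7, 0.1]
finger_gap: 0.0002
```

```bash
python3 -c "
from plan import *
show();to([.481,-.303,.075],Y+np.pi/2)
b=cams.read_camera('side');a=cams.read_camera('top')
cv2.imwrite('pics/p9.png',cv2.resize(b[130:320,200:390],None,fx=3.1,fy=3.1))
cv2.imwrite('pics/p9t.png',cv2.resize(a[80:230,190:400],None,fx=3.7,fy=3.7))"
```

```text
t 14.32 tcp [ 0.481  -0.3044  0.1637] local [-0.1484 -0.3568  0.1637] F [ 0.9 -0.7  0.1] gap 0.0002
q [-0.71  0.33 -0.1   1.14  0.   -0.48]
axes
 [[ 0.003  0.223  0.975]
 [-0.002  0.975 -0.223]
 [-1.    -0.001  0.003]]
shift [ 0.0887  0.0015 -0.0006]
turn [-0.0004  0.0034  0.0011]
```

View pics/p9.png

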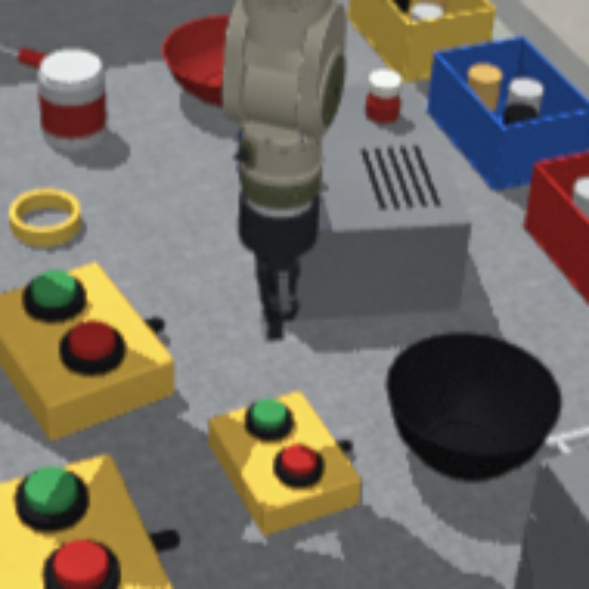

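View pics/p9t.png

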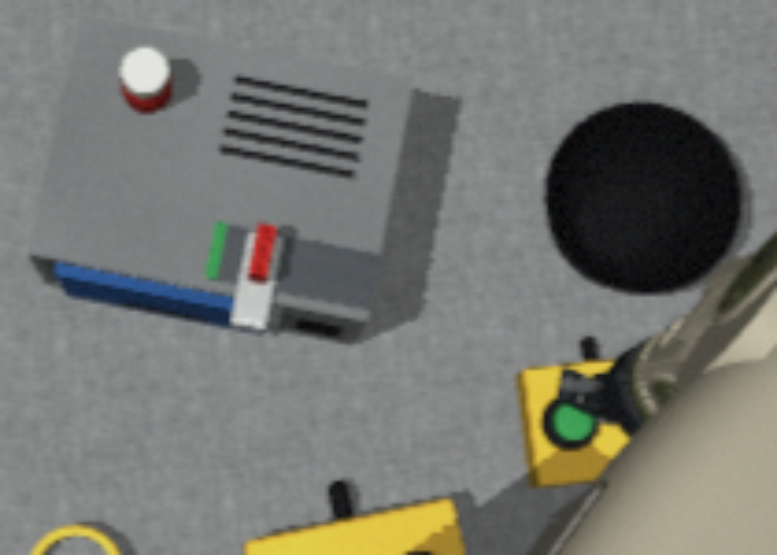

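Both views show the drawer home, the latch at its stop and the fingertip above the small station's green button (top crop (572,423)). Time to lower and press.

Call:
drive_tool --moves '[[[0.02,0.001,0,0,0,0,255],[0.04,0.0015,0,0,0,0,255],[0.06,0.0015,0,0,0,0,255],[0.075,0.0015,0,0,0,0,255],[0.085,0.0015,0,0,0,0,255]]]'

```text
clock: 15.05
tcp_pos: [0.4796, -0.3004, 0.0751]
orientation: [0.702, 0.08, 0.704, -0.078]
wrist_force: [-0.0, -0.8, -0.1]
finger_gap: 0.0002
```

```bash
python3 -c "
from plan import *
show()
b=cams.read_camera('side')
cv2.imwrite('pics/p10.png',cv2.resize(b[230:310,250:340],None,fx=6,fy=6))"
```

```text
t 15.05 tcp [ 0.4796 -0.3004  0.0751] local [-0.1507 -0.3532  0.0751] F [-0.  -0.8 -0.1] gap 0.0002
q [-0.7   0.39 -0.24  0.94  0.   -0.48]
axes
 [[-0.003  0.223  0.975]
 [ 0.003  0.975 -0.223]
 [-1.     0.003 -0.003]]
```

View pics/p10.png

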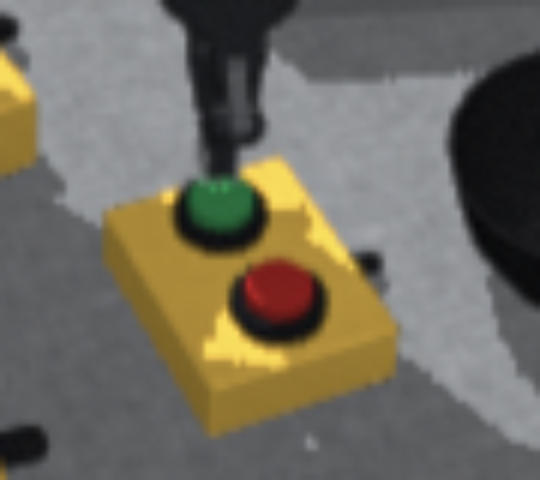

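The tip at (222,178) is centred over the green button at (220,195), well away from the red one.

Call:
drive_tool --moves '[[[0.006,-0.001,0,0,0,0,255],[0.011,-0.001,0,0,0,0,255],[0.016,-0.001,0,0,0,0,255],[0.021,-0.001,0,0,0,0,255],[0.024,-0.001,0,0,0,0,255]]]'

```text
clock: 15.72
tcp_pos: [0.4791, -0.3015, 0.0552]
orientation: [0.702, 0.08, 0.703, -0.079]
wrist_force: [-13.2, 10.3, 52.4]
finger_gap: -0.0001
```

It bottomed out at z = 0.055, with the force rising above the 5 N spring. I'll release and retreat.

Call:
drive_tool --moves '[[[-0.006,0,0,0,0,0,255],[-0.02,0,0,0,0,0,255],[-0.05,0,0,0,0,0,255],[-0.09,0,0,0,0,0,255],[-0.14,0,0,0,0,0,255]]]'

```text
clock: 16.35
tcp_pos: [0.4788, -0.3014, 0.1955]
orientation: [0.701, 0.08, 0.704, -0.078]
wrist_force: [1.6, -0.5, -0.2]
finger_gap: -0.0001
```

Call:
drive_tool --moves '[[[-0.02,-0.02,-0.015,0,0,0,255],[-0.04,-0.04,-0.03,0,0,0,255],[-0.05,-0.06,-0.045,0,0,0,255],[-0.05,-0.07,-0.05,0,0,0,255],[-0.05,-0.07,-0.05,0,0,0,255]]]'

```text
clock: 16.98
tcp_pos: [0.4143, -0.3589, 0.2448]
orientation: [0.701, 0.081, 0.704, -0.079]
wrist_force: [0.0, -0.2, -0.4]
finger_gap: -0.0001
```

```bash
python3 -c "
from plan import *
show()
b=cams.read_camera('side');a=cams.read_camera('top')
cv2.imwrite('pics/p11.png',cv2.resize(b[130:320,190:390],None,fx=3.1,fy=3.1))
cv2.imwrite('pics/p11t.png',cv2.resize(a[80:230,190:400],None,fx=3.7,fy=3.7))
cv2.imwrite('pics/p11f.png',a)"
```

```text
t 16.98 tcp [ 0.4143 -0.3589  0.2448] local [-0.2014 -0.4247  0.2448] F [ 0.  -0.2 -0.4] gap -0.0001
q [-0.86  0.26  0.01  1.32 -0.   -0.63]
axes
 [[-0.004  0.225  0.974]
 [ 0.004  0.974 -0.225]
 [-1.     0.003 -0.005]]
```

View pics/p11.png

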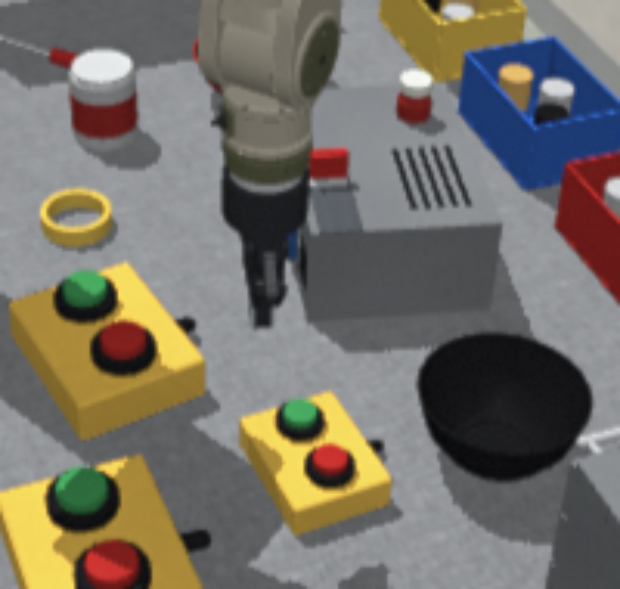

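View pics/p11t.png

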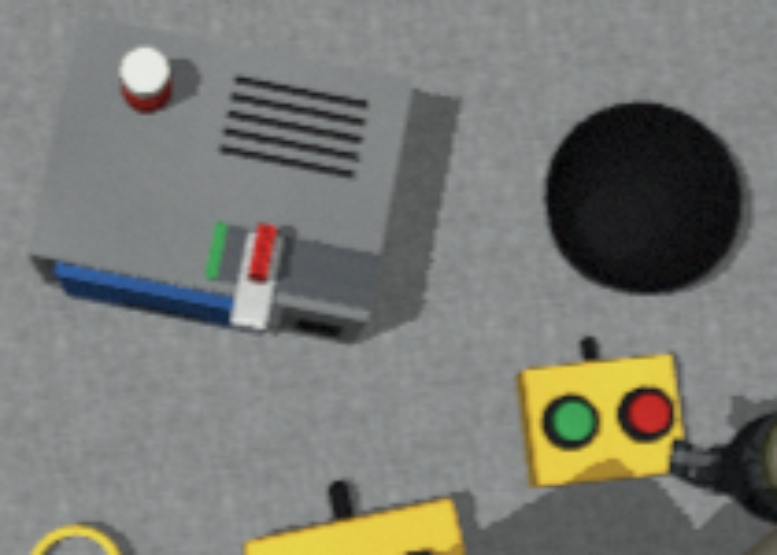

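The drawer is shut, the latch tab is over the panel, both small-station buttons are up, and the bystanders haven't moved. The arm is clear at z = 0.245, so I'm handing in.

```bash
python3 -c "
from workcell import env
print(env.hand_in())"
```

```text
the job is handed in; nothing more can be done
None
```

I carried out all three steps in order with closed fingertips, gripping nothing, and handed the job in at about 17 s. One check on the latch did not fully agree.

- **Drawer:** pushed slowly (about 0.05 m/s) until it stopped against about 25 N. Its panel corner then matched the projected home position to within about 2 mm. The caps stood upright in every picture before the drawer closed; I could not see them afterwards.
- **Latch:** pushed to a hard stop that held on repeated pushes, up to 55 N. It moved only about 50 mm instead of 65, and a gap of about 18 mm to the green strip remained. I took this as the end stop, with the lug having started about 15 mm along its track. The track's layout supports this, but I could not confirm it independently.
- **Start button:** pressed on the smallest station until it bottomed out, about 7 mm down by the measured height, at 52 N. It was up again in the last pictures, and the red button was not touched.
- **Finish:** no bystander in the final pictures shows any movement; the gauge was outside those crops and not rechecked. The arm was clear, with about 0 N on the wrist.

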